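Hang the hand fork in the potting cabinet

ROBOT

A 6-joint arm with a two-finger parallel gripper is mounted at the origin on the work surface. World frame = base frame: x ahead of the robot, y to its left, z up, the work surface at z = 0. Lengths are in m, angles in rad, forces in N, time in s.
With the tool pointing down it reaches from about 0.3 to 0.85 m from the base axis. Payload 5.4 kg.
Tool frame: the origin (TCP) lies at the very end of the fingers, on their centre line; the grasp point (between the pads) lies 19 mm behind it (arm.pinch_z is the distance from the TCP to the grasp point, in m); z points along the fingers, y is the direction in which the jaws open and shut (so a half turn about z gives the same grasp; the last joint's range is limited). The gripper opens to 85 mm and grips with 20 to 120 N. Pads are 22 mm wide; open, the fingers measure 114 mm over their backs; the gripper's body (76 mm by 85 mm) begins 54 mm behind the grasp point. The pads swing forward as they close: fully open they stand 13 mm farther back than shut.
Start: joints at [1.102, 0.158, 1.597, -0, 1.386, -0.21], TCP at [0.147, 0.556, 0.231] pointing down, gripper open.
Joint ranges: [-2.91, 2.91], [-0.94, 2.29], [0.18, 2.7], [-1.29, 4.43], [0.17, 2.64], [-3, 3]. Speed limits (rad/s): [2.57, 2.57, 3.14, 3.14, 3.14, 3.14].

INTERFACE

Orientations are given as a unit quaternion [w, x, y, z].
In Python, from workcell import arm, read_camera gives the robot as it stands.
- The arm moves only by the tool move_arm, never from a script. Its argument "steps" is a list of rows, each a list of 7 numbers: the gripper command: -1 is fully open, 1 is shut, values between are in proportion, then the shift along the world's x, y, z in cm, then the turn, a rotation vector about the world's x, y, z in degrees. A call has exactly 8 rows; each row is the pose to reach, as a shift and turn from the pose measured when the call began; what a row does not reach only later rows make up. A row lasts 1/10 s, in which the tool goes at most 50 mm and 8.59 degrees, less where a joint would pass 70% of its speed; a pose out of reach is approached as far as the arm can. A call with a gripper value outside its range is refused whole. The fingers move at their own pace and stop on an object; the grip force is fixed at half the most. Time passes only in rows, so rows that repeat a pose let the fingers close, or fill a call up. It gives the time, the measured TCP pose, the force and the opening at its end, in the units of the state.
- arm.state(): the state, without advancing time (a new reading comes with each control period).
- read_camera(name): name is "scene" or "top"; returns a dict with "image" (384x512x3 uint8, blue, green, red), "depth" (384x512 float32, m along the optical axis (not along the pixel's ray), 0 where there is no reading), "fovy" (degrees; the focal length in pixels is half the picture's height over the tangent of half this angle, whatever the lens; pixels are square), "cx", "cy" (the principal point, pixels), "view" (4x4, takes a point from world to camera coordinates). Camera axes: x right, y down, z forward; pixel columns grow to the right and rows downward; lengths in m; the calibration is good to about 2 mm. A picture is of the moment at which its call begins.
- arm.hand_in(): hands the job in, once; it reports no verdict.
The state is a dict: "time": time; "joints": joint angles; "qd": joint speeds; "effort": joint torques, N m; "tool_pos": TCP position; "tool_rot": TCP orientation; "wrist_force": force on the tool from outside, world axes, zero at the start; "wrist_torque": the same for the moment, N m; "gripper_width": finger opening in m.
Only numpy, scipy, OpenCV 4.12 (cv2) and the standard library are available. Lean on these libraries where they do the work, as an engineer would, in place of code of your own. Each camera call takes 0.05 s, during which the arm holds its last target.

TASK

Take the three-tined hand fork off the tool rest and hang it up by its wire loop on the hook at the back of the low potting cabinet. The front board and roof leave no room to bring it in level or upright: it goes in loop first, tilted with the loop end up. Leave it hanging freely and still, with the trowel and the dibber left where they lie on the rest.

Things in the scene. Friction and masses are not known exactly. Their poses are not given: they have to be found in the camera images.
- fork_grip (a point): Grip centre of the hand fork, the tool with three steel tines (44 mm wide). x: along it to its loop; y: across; z: up as it lies level on the rest, loop away from the robot, grip centre 43 mm over the table. Flat-sided wooden bar, 24 mm (y) by 26 mm (z), x = -30 to 100 mm; steel head to x = -86 mm; centre of mass near x = -5 mm; 0.13-0.21 kg. At the grip centre fingers have room beside and below.
- fork_loop (a point): Centre of the fork's rigid wire hanging loop, 130 mm from the grip centre along the fork's +x. Flat oval of 6 mm wire in the fork's xy plane, opening 54 mm along x and 42 mm across; the far wire's middle lies 30 mm further along +x. Axes as fork_grip.
- trowel_grip (a point): Centre of the grip of the trowel (flat blade 58 mm wide), a bystander on the rest with the same grip and loop. Lies about parallel to the fork; the three tools lie about 85 mm apart, in any order.
- dibber_grip (a point): Centre of the grip of the dibber (one pointed steel cone), a bystander on the rest with the same grip and loop.
- rest: Low fixed wooden tool rest, 270 mm wide in y, two bars 30 mm high and 12 mm thick across it at x = -44 and x = +75 mm; the tools lie across the bars. Origin on the table under the tools' grip centres.
- cabinet: Fixed timber cabinet, 170 mm deep (x), 300 wide (y), 343 high, clear roof (underside z = 337). Origin: centre of its underside, on the table; +x points inward from the open front at x = -85. Opening 270 wide, from floor z = 12 to the front board's lower edge z = 300; that board spans x = -85 to -71. Stacked pots (radius 29, to z = 92) stand on the floor at x = 30, y = -100 and 100 mm.
- hook: The fixed steel hook in the cabinet, 8 mm round bar, axes as the cabinet's. Origin: on the axis of its level shank, 265 mm above the table, straight above the cabinet's origin. The shank runs from the back rail (x = 67 mm) forward to x = -10 mm, where the bar turns straight up.
- hook_tip (a point): Top of the hook's upturned end: 287 mm above the table, 75 mm inside the cabinet's front, in the middle of its width. It stands 18 mm above the top of the shank. Axes as the cabinet's.
- hook_seat (a point): Point on top of the shank, 26 mm behind the upturned end and 269 mm above the table, about where the loop's wire should come to rest. Axes as the cabinet's. A fork hung there reaches down to 27 mm or so above the table.
Things that resemble listed ones, but are neither listed nor needed, are in the scene too. Leave any purple or yellow look-alike of the part that bears fork_grip alone.

How it is judged:
At the end, for the whole second after the job is handed in: The fork, released, hangs still (under 0.08 m/s) by its loop on the hook's shank behind the upturned end: loop end up, within 14 degrees of vertical, loop centre within 30 mm of the shank sideways and 10 to 45 mm below its top; trowel and dibber within 40 mm of where they lay (contact force between fork and hook above 0.3 N and angle between fork_loop's own x axis and vertical below 0.25 rad and x of fork_loop in the frame of hook_tip between -0.005 and 0.075 m and y of fork_loop in the frame of hook_seat between -0.03 and 0.03 m and z of fork_loop in the frame of hook_seat between -0.045 and -0.01 m and linear speed of fork below 0.08 m/s and distance of each of trowel_grip, dibber_grip from where it was at the start of the episode below 0.04 m); the robot touches nothing.
It fails at once if the trowel is moved by more than 40 mm (distance of trowel_grip from where it was at the start of the episode above 0.04 m).
It fails at once if the dibber is moved by more than 40 mm (distance of dibber_grip from where it was at the start of the episode above 0.04 m).
It also fails if it takes over 48 s, if anything falls off the work surface, if the arm or the gripper's body presses on something with over 40 N, if the wrist force passes 120 N, or if a joint passes its speed limit or range.

## Working session

There is one attempt and no reset: what is moved stays moved. The work goes in short steps, Python scripts to look and compute and a tool call to move; the robot and the scene stay as the last step left them, time stands still between calls to the robot, and variables do not carry over. Pictures are saved under pics/ and viewed, and the job is handed in when it is done.

Besides the shell and the picture viewer there is one more tool, called after ">>>" as name([rows], argument=value, ...), one row to a line, values as JSON. move_arm: Moves the arm, as the interface text tells. Its arguments: {"type":"object","properties":{"steps":{"type":"array","items":{"type":"array","items":{"type":"number"}}}},"required":["steps"]}

```bash
ls; mkdir -p pics; python3 - <<'E'
from workcell import arm, read_camera
import cv2,numpy as np
for n in ("scene","top"):
    d=read_camera(n); cv2.imwrite(f"pics/{n}0.png",d["image"]); np.savez(f"{n}0.npz",**d)
    print(n,d["fovy"],d["cx"],d["cy"]); print(np.round(d["view"],4), (d["depth"]>0).mean())
print(arm.state())
E
```

```text
pics
scene 46.722420707059 251.39355004868025 189.2474621093324
[[ 0.6368  0.7708 -0.0167 -0.3796]
 [ 0.6064 -0.5141 -0.6067 -0.1132]
 [-0.4762  0.3762 -0.7948  1.6846]
 [ 0.      0.      0.      1.    ]] 0.9958953857421875
top 57.64421806231639 265.33491861484345 193.93282780536796
[[ 0.0191 -0.9996 -0.0187  0.1331]
 [-0.9975 -0.0178 -0.0686  0.4605]
 [ 0.0683  0.0199 -0.9975  1.1914]
 [ 0.      0.      0.      1.    ]] 0.9959818522135416
{'time': 0.1, 'joints': array([ 1.10189280e+00,  1.58995785e-01,  1.59812087e+00, -1.02003206e-05,
        1.38619829e+00, -2.10091686e-01]), 'qd': array([-1.18739995e-03, -1.37344039e-03, -2.55135445e-03,  1.87961885e-03,
        1.52898761e-03, -3.60160310e-05]), 'effort': array([-2.15464870e-04, -3.96992254e+01, -3.32336390e+01, -1.77565626e-04,
        4.20723300e-03, -6.22527045e-05]), 'tool_pos': array([0.14692712, 0.55534565, 0.23040258]), 'tool_rot': array([-2.82045949e-04,  1.29044073e-01,  9.91638485e-01, -8.13661083e-04]), 'wrist_force': array([0.02965838, 0.12562743, 0.08994997]), 'wrist_torque': array([ 0.05835882, -0.06920818,  0.01943093]), 'gripper_width': 0.08587582387261208}
```

View pics/scene0.png

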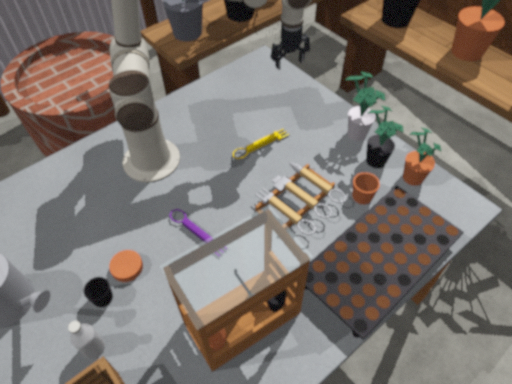

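View pics/top0.png

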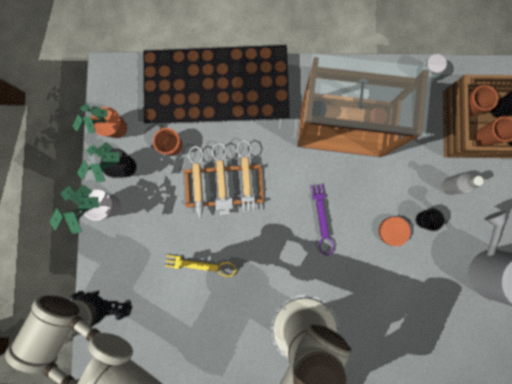

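```bash
cat > h.py <<'E'
import numpy as np,cv2
def load(n): return dict(np.load(n))
def K(d):
    f=d["image"].shape[0]/2/np.tan(np.radians(float(d["fovy"]))/2); return f,float(d["cx"]),float(d["cy"])
def ray(d,u,v):
    f,cx,cy=K(d);V=d["view"];R=V[:3,:3];t=V[:3,3]
    return -R.T@t, R.T@np.array([(u-cx)/f,(v-cy)/f,1])
def onz(d,u,v,z):
    o,r=ray(d,u,v); return o+r*(z-o[2])/r[2]
def depthpt(d,u,v):
    o,r=ray(d,u,v); return o+r*d["depth"][int(round(v)),int(round(u))]
def proj(d,p):
    f,cx,cy=K(d);c=d["view"][:3,:3]@np.asarray(p)+d["view"][:3,3]; return cx+f*c[0]/c[2],cy+f*c[1]/c[2]
E
python3 - <<'E'
from h import *
t=load("top0.npz");s=load("scene0.npz")
c=t["image"][130:225,170:280]; cv2.imwrite("pics/c1.png",cv2.resize(c,None,fx=7,fy=6.0,interpolation=cv2.INTER_CUBIC)[:600,:800])
c=t["image"][45:160,290:440]; cv2.imwrite("pics/c2.png",cv2.resize(c,None,fx=5,fy=5,interpolation=cv2.INTER_CUBIC))
c=s["image"][155:365,155:345]; cv2.imwrite("pics/c3.png",cv2.resize(c,None,fx=2.8,fy=2.8,interpolation=cv2.INTER_CUBIC))
E
```

```text
(no output)
```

View pics/c1.png

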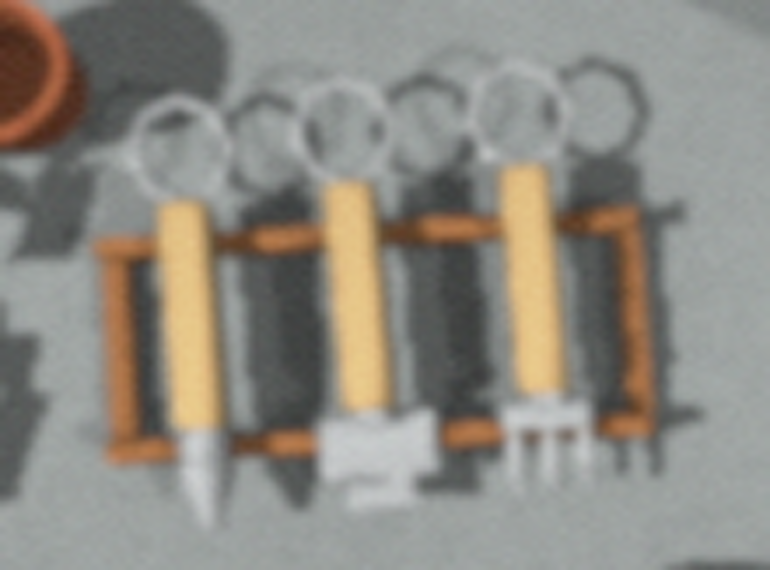

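View pics/c2.png

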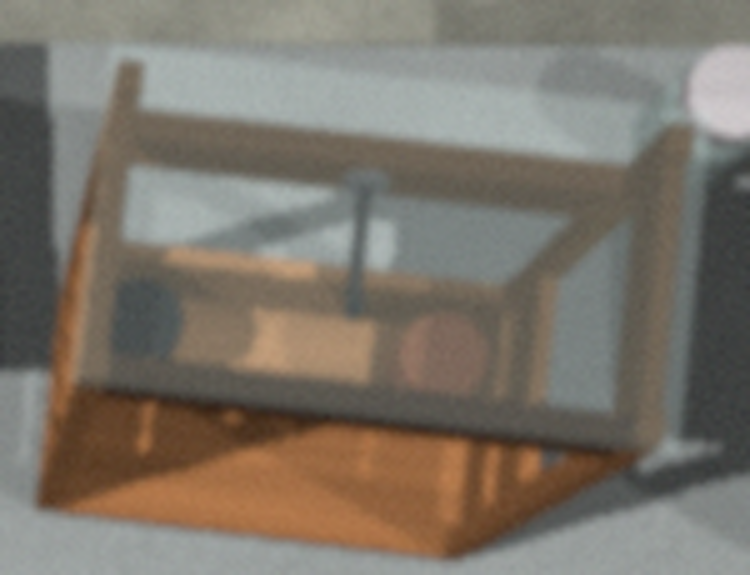

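View pics/c3.png

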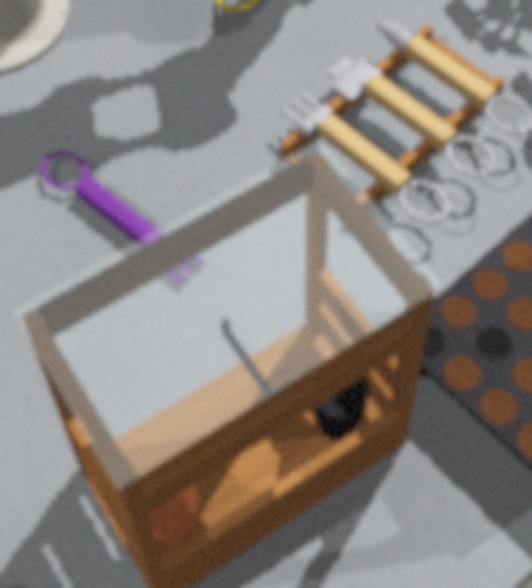

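```bash
python3 - <<'E'
from h import *
t=load("top0.npz");s=load("scene0.npz")
for n,d,roi in(("top",t,(150,215,180,270)),("scene",s,(155,230,250,345))):
    hsv=cv2.cvtColor(d["image"],cv2.COLOR_BGR2HSV);r0,r1,c0,c1=roi
    m=np.zeros(hsv.shape[:2],np.uint8);m[r0:r1,c0:c1]=cv2.inRange(hsv,(12,60,150),(30,200,255))[r0:r1,c0:c1]
    k,l,st,ce=cv2.connectedComponentsWithStats(m)
    for i in range(1,k):
        if st[i,4]<80: continue
        P=np.argwhere(l==i)[:,::-1].astype(np.float32)
        rc=cv2.minAreaRect(P);c=rc[0];bx=cv2.boxPoints(rc)
        e=[np.linalg.norm(bx[1]-bx[0]),np.linalg.norm(bx[2]-bx[1])]
        a,b=((bx[0]+bx[1])/2,(bx[2]+bx[3])/2) if e[0]<e[1] else ((bx[1]+bx[2])/2,(bx[3]+bx[0])/2)
        A,B=onz(d,*a,.054),onz(d,*b,.054)
        print(n,st[i],c,"ends",A.round(4),B.round(4),"L",np.linalg.norm(A-B).round(4),"yaw",np.degrees(np.arctan2(*(A-B)[[1,0]])).round(1))
        q=np.array([depthpt(d,u,v) for u,v in P]);print("  depth med",np.median(q,0).round(4))
print("roof corners")
for n,d,L in(("top",t,[(305,122),(422,134),(316,57),(427.5,70)]),("scene",s,[(164,267.5),(267.5,210),(308.6,260),(201.4,328)])):
    for p in L: print(n,p,onz(d,*p,.343).round(4))
print("hook")
# top: crop/5+(290,45)
def tri(p,q):
    o1,r1=ray(t,*p);o2,r2=ray(s,*q)
    r1/=np.linalg.norm(r1);r2/=np.linalg.norm(r2)
    x=np.linalg.lstsq(np.stack([r1,-r2],1),o2-o1,rcond=None)[0]
    a,b=o1+x[0]*r1,o2+x[1]*r2;return (a+b)/2,np.linalg.norm(a-b)
print("tip",tri((290+352/5,45+308/5),(155+226/2.8,155+324/2.8)))
for p,z in (((290+352/5,45+308/5),.287),((290+367/5,45+185/5),.265)): print(onz(t,*p,z))
for p,z in (((155+226/2.8,155+324/2.8),.287),((155+266/2.8,155+388/2.8),.265)): print(onz(s,*p,z))
E
```

```text
top [240 157  11  39 286] (245.07933044433594, 175.9517364501953) ends [0.5793 0.2171 0.054 ] [0.4512 0.2035 0.054 ] L 0.1288 yaw 6.1
  depth med [0.5182 0.2084 0.0543]
top [207 160  19  38 291] (216.1707305908203, 179.03659057617188) ends [0.5661 0.3166 0.054 ] [0.4401 0.299  0.054 ] L 0.1272 yaw 8.0
  depth med [0.5093 0.2936 0.0545]
top [183 163  18  40 390] (191.99493408203125, 182.42892456054688) ends [0.555  0.3962 0.054 ] [0.4255 0.3825 0.054 ] L 0.1303 yaw 6.0
  depth med [0.492  0.3799 0.0532]
scene [300 164  35  27 314] (316.9760437011719, 177.36802673339844) ends [0.4297 0.374  0.054 ] [0.5586 0.3875 0.054 ] L 0.1296 yaw -174.1
  depth med [0.4904 0.3777 0.0526]
scene [286 182  34  24 263] (301.4794006347656, 193.04640197753906) ends [0.4514 0.2715 0.054 ] [0.5673 0.3134 0.054 ] L 0.1233 yaw -160.2
  depth med [0.5129 0.2927 0.0546]
scene [269 196  35  26 284] (287.32000732421875, 205.74002075195312) ends [0.4531 0.2135 0.054 ] [0.5806 0.2273 0.054 ] L 0.1282 yaw -173.8
  depth med [0.526  0.2085 0.0542]
roof corners
top (305, 122) [0.6219 0.0371 0.343 ]
top (422, 134) [ 0.5951 -0.2593  0.343 ]
top (316, 57) [0.7934 0.0106 0.343 ]
top (427.5, 70) [ 0.762  -0.2752  0.343 ]
scene (164, 267.5) [ 0.6055 -0.2618  0.343 ]
scene (267.5, 210) [0.6376 0.0256 0.343 ]
scene (308.6, 260) [0.8057 0.0063 0.343 ]
scene (201.4, 328) [ 0.7764 -0.2784  0.343 ]
hook
tip (array([ 0.68760335, -0.12096358,  0.27225403]), np.float64(0.0017291816046369705))
[ 0.68227389 -0.11796277  0.287     ]
[ 0.75981024 -0.13181552  0.265     ]
[ 0.69442011 -0.12441036  0.287     ]
[ 0.75453173 -0.12950871  0.265     ]
```

```bash
python3 - <<'E'
from h import *
t=load("top0.npz");s=load("scene0.npz")
for n,d,L in (("top",t,[(120,290),(290,180),(250,240),(360,200),(440,210),(120,70),(480,60),(300,130)]),("scene",s,[(200,140),(300,100),(210,210),(50,220),(100,200),(350,330),(330,130),(20,350)])):
    for p in L: print(n,p,depthpt(d,*p).round(4))
# colour blobs compare: purple, yellow
for n,d in(("top",t),("scene",s)):
    hsv=cv2.cvtColor(d["image"],cv2.COLOR_BGR2HSV)
    for nm,lo,hi in(("purple",(125,80,60),(160,255,255)),("yellow",(22,170,120),(35,255,255)),("orange",(3,150,120),(14,255,255))):
        m=cv2.inRange(hsv,lo,hi);k,l,st,ce=cv2.connectedComponentsWithStats(m)
        for i in range(1,k):
            if st[i,4]>60:
                P=np.argwhere(l==i)[:,::-1];q=np.array([depthpt(d,u,v) for u,v in P]);print(n,nm,ce[i].round(1),st[i,4],q.mean(0).round(4),q.min(0).round(3),q.max(0).round(3))
# depth map of cabinet in pictures
for n,d,(r0,r1,c0,c1) in(("top",t,(45,160,290,440)),("scene",s,(195,365,155,315))):
    D=d["depth"][r0:r1,c0:c1];
    P=np.array([[depthpt(d,u,v)[2] for u in range(c0,c1)] for v in range(r0,r1)])
    im=cv2.applyColorMap(np.clip(P/0.36*255,0,255).astype(np.uint8),cv2.COLORMAP_JET)
    cv2.imwrite(f"pics/z_{n}.png",cv2.resize(im,None,fx=3.5,fy=3.5,interpolation=cv2.INTER_NEAREST))
E
```

```text
top (120, 290) [ 0.1151  0.6416 -0.003 ]
top (290, 180) [ 0.51    0.056  -0.0012]
top (250, 240) [ 0.2973  0.1923 -0.0019]
top (360, 200) [ 4.438e-01 -1.890e-01 -1.000e-04]
top (440, 210) [ 0.4141 -0.4656 -0.001 ]
top (120, 70) [9.005e-01 6.779e-01 2.000e-04]
top (480, 60) [ 0.9523 -0.6155 -0.0019]
top (300, 130) [0.6679 0.0295 0.0817]
scene (200, 140) [ 0.036   0.2009 -0.0021]
scene (300, 100) [ 0.1206  0.6591 -0.0031]
scene (210, 210) [0.3329 0.0317 0.0011]
scene (50, 220) [ 0.0117 -0.4125  0.0009]
scene (100, 200) [ 0.0476 -0.2404  0.0022]
scene (350, 330) [ 0.9299  0.0919 -0.0019]
scene (330, 130) [0.3303 0.6234 0.0021]
scene (20, 350) [ 0.3735 -0.6643  0.001 ]
top purple [321.7 215.5] 471 [ 0.3871 -0.0526  0.0247] [ 0.256 -0.094 -0.006] [0.493 0.117 1.223]
top yellow [199.2 264.6] 122 [0.2138 0.3603 0.0355] [0.198 0.117 0.021] [0.375 0.427 1.223]
top orange [485.1  98.3] 355 [ 0.773  -0.5624  0.1094] [ 0.375 -0.639  0.006] [0.807 0.117 1.223]
top orange [106.7 125.2] 278 [0.6717 0.6701 0.0943] [0.375 0.117 0.076] [0.729 0.715 1.223]
top orange [498.5 130.1] 371 [ 0.6704 -0.6046 
[... 240 characters left out ...]
]
scene purple [194.7 228.5] 279 [ 0.3801 -0.0616  0.0349] [ 0.283 -0.399 -0.005] [ 1.113 -0.039  1.264]
scene yellow [263.6 140.9] 192 [0.224  0.3684 0.0285] [ 0.203 -0.399 -0.   ] [1.113 0.456 1.264]
scene orange [480.8  19. ] 733 [ 0.2429  1.8209 -0.0416] [-0.079 -0.399 -0.34 ] [1.113 2.269 1.264]
scene orange [419.1 164. ] 270 [0.6989 0.6659 0.0911] [ 0.652 -0.399  0.077] [1.113 0.72  1.264]
scene orange [366.6 184.9] 227 [0.6316 0.4822 0.0607] [ 0.59  -0.399  0.003] [1.113 0.516 1.264]
scene orange [125.7 266.9] 348 [ 0.3536 -0.3048  0.0287] [ 0.302 -0.347  0.018] [ 0.395 -0.26   0.038]
scene orange [235.3 337.7] 93 [ 0.7514 -0.1845  0.0515] [ 0.719 -0.214  0.007] [ 0.776 -0.144  0.094]
```

View pics/z_top.png

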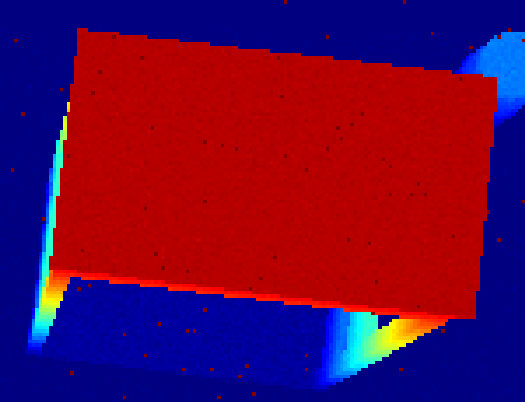

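View pics/z_scene.png

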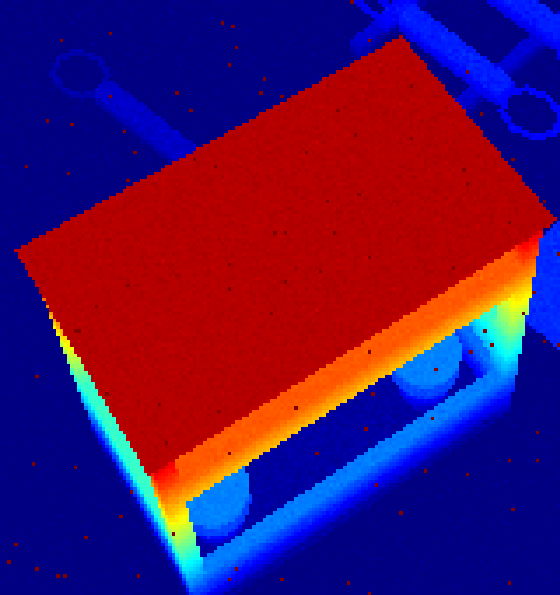

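```bash
cat >> h.py <<'E'
def cloud(d):
    f,cx,cy=K(d);D=d["depth"];v,u=np.mgrid[:D.shape[0],:D.shape[1]]
    c=np.stack([(u-cx)/f*D,(v-cy)/f*D,D],-1);V=d["view"]
    P=(c-V[:3,3])@V[:3,:3]; P[D==0]=np.nan; return P
E
python3 - <<'E'
from h import *
for n in("top","scene"):
    d=load(n+"0.npz");P=cloud(d);m=(np.abs(P[...,2]-.343)<.008)&(np.abs(P[...,0]-.7)<.2)&(np.abs(P[...,1]+.13)<.25)
    m=m.astype(np.uint8);m=cv2.morphologyEx(m,cv2.MORPH_OPEN,np.ones((3,3)));m=cv2.morphologyEx(m,cv2.MORPH_CLOSE,np.ones((3,3)))
    c=max(cv2.findContours(m,cv2.RETR_EXTERNAL,cv2.CHAIN_APPROX_NONE)[0],key=cv2.contourArea)[:,0]
    Q=np.array([onz(d,u,v,.343)[:2] for u,v in c])*1000
    rc=cv2.minAreaRect(Q.astype(np.float32));print(n,rc,np.median(P[m>0],0)); 
    M=cv2.moments(m,True);print(onz(d,M['m10']/M['m00'],M['m01']/M['m00'],.343))
    # fork handle
    for nm,y0 in(("fork",.21),("trowel",.3),("dib",.385)):
        g=(P[...,2]>.05)&(P[...,2]<.062)&(np.abs(P[...,1]-y0)<.045)&(P[...,0]>.40)&(P[...,0]<.62)
        g=cv2.morphologyEx(g.astype(np.uint8),cv2.MORPH_OPEN,np.ones((2,2)))
        k,l,st,_=cv2.connectedComponentsWithStats(g);g=l==1+np.argmax(st[1:,4])
        q=P[g][:,:2]*1000;rc=cv2.minAreaRect(q.astype(np.float32));
        mu=q.mean(0);w,v=np.linalg.eigh(np.cov(q.T));ax=v[:,1]*np.sign(v[0,1])
        pr=(q-mu)@ax;print(n,nm,rc,"mean",mu.round(1),"ax yaw",np.degrees(np.arctan2(ax[1],ax[0])).round(2),pr.min().round(1),pr.max().round(1),"z",np.median(P[g][:,2]).round(4))
E
```

```text
top ((697.8916015625, -122.99137878417969), (309.8774719238281, 181.3759002685547), 83.7939224243164) [nan nan nan]
[ 0.69698129 -0.12383402  0.343     ]
top fork ((514.2177734375, 205.6500244140625), (134.38796997070312, 20.594026565551758), 5.715456008911133) mean [nan nan] ax yaw nan nan nan z nan
top trowel ((502.2252502441406, 289.6595764160156), (126.87970733642578, 20.86750030517578), 6.432880401611328) mean [501.6 288.5] ax yaw 6.0 -62.6 64.2 z 0.0543
top dib ((475.7327575683594, 369.1639709472656), (157.7655487060547, 20.682640075683594), 5.96181058883667) mean [nan nan] ax yaw nan nan nan z nan
scene ((701.3880004882812, -124.69522094726562), (310.2192077636719, 181.8428497314453), 83.72763061523438) [nan nan nan]
[ 0.70582436 -0.13524224  0.343     ]
scene fork ((520.4752197265625, 206.53134155273438), (127.75569915771484, 26.97323989868164), 4.632560729980469) mean [523.  205.2] ax yaw 6.27 -66.2 61.8 z 0.055
scene trowel ((514.45849609375, 293.32904052734375), (121.79777526855469, 56.707481384277344), 25.693138122558594) mean [nan nan] ax yaw nan nan nan z nan
scene dib ((485.3385314941406, 366.65826416015625), (153.27223205566406, 51.8238410949707), 21.13677215576172) mean [493.2 370.2] ax yaw 6.62 -88.2 69.0 z 0.0541
```

Look-alikes: dibber (198,185) and trowel (221,185) with wood grips, the yellow fork (202,265), the purple fork (321,220) and my target (249,180). The crop shows three steel tines on the wood grip at (249,180), so that is the fork. It sits at grip ≈ (0.483, 0.202, 0.043), yaw 5.9°. I'll start moving, which also gives me data for fitting the kinematics.

>>> move_arm([
  [-0.2,3,-3,0,0,0,5],
  [-0.2,6,-6,0,0,0,10],
  [-0.2,9,-10,0,0,0,15],
  [-0.2,12,-14,0,0,0,20.7],
  [-0.2,15,-17.5,0,0,0,20.7],
  [-0.2,18,-21,0,0,0,20.7],
  [-0.2,21,-24,0,0,0,20.7],
  [-0.2,24,-27,0,0,0,20.7],
])

```text
time: 0.9
tool_pos: [0.3876, 0.2837, 0.2301]
tool_rot: [-0.0, -0.051, 0.999, -0.001]
wrist_force: [1.1, 0.4, 0.5]
gripper_width: 0.0513
```

```bash
python3 - <<'E'
from workcell import arm
s=arm.state()
for k in("time","joints","tool_pos","tool_rot","gripper_width"):print(k,s[k])
E
```

```text
time 0.9
joints [ 3.80512346e-01 -8.98393488e-02  1.85408482e+00 -1.44015460e-03
  1.37843456e+00 -1.29217364e+00]
tool_pos [0.38764117 0.28373074 0.23014234]
tool_rot [-2.85708588e-04 -5.10606423e-02  9.98695157e-01 -8.44642392e-04]
gripper_width 0.05129004398917755
```

>>> move_arm([
  [-0.2,3,-3,0,-0.5,5,0],
  [-0.2,6,-6,0,-1,10,0],
  [-0.2,9.1,-8.3,0,-1.5,14.9,0],
  [-0.2,9.1,-8.3,0,-1.5,14.9,0],
  [-0.2,9.1,-8.3,-4,-1.5,14.9,0],
  [-0.2,9.1,-8.3,-8,-1.5,14.9,0],
  [-0.2,9.1,-8.3,-10,-1.5,14.9,0],
  [-0.2,9.1,-8.3,-10,-1.5,14.9,0],
])

```text
time: 1.7
tool_pos: [0.4752, 0.2007, 0.1268]
tool_rot: [-0.134, -0.051, 0.99, -0.008]
wrist_force: [-1.4, 0.3, -0.5]
gripper_width: 0.0511
```

```bash
cat > kin.py <<'E'
import numpy as np
from scipy.spatial.transform import Rotation as R
from scipy.optimize import least_squares
def q2R(q): return R.from_quat([q[1],q[2],q[3],q[0]])
def fk(j,p):
    h,L1,L2,L6,d,e=p
    r1=R.from_euler('z',j[0]); r2=r1*R.from_euler('y',j[1]); r3=r2*R.from_euler('y',j[2])
    P=np.array([0,0,h])+r1.apply([0,d,0])+r2.apply([0,0,L1])+r3.apply([e,0,L2])
    r=r3*R.from_euler('z',j[3])*R.from_euler('y',j[4])*R.from_euler('z',j[5])
    return P+r.apply([0,0,L6]),r
data=[([1.1018928,.158995785,1.59812,-1e-5,1.386198,-.2100917],[.14692712,.55534565,.23040258],[-2.82e-4,.129044,.9916385,-8.1366e-4]),
([.380512346,-.0898393488,1.85408482,-.00144015,1.37843456,-1.29217364],[.38764117,.28373074,.23014234],[-2.857e-4,-.05106,.998695,-8.446e-4])]
E
python3 - <<'E'
from kin import *
from workcell import arm
s=arm.state()
for k in("time","joints","tool_pos","tool_rot","gripper_width"):print(k,s[k])
open("kin.py","a").write("data.append((%r,%r,%r))\n"%tuple(s[k].tolist() for k in("joints","tool_pos","tool_rot")))
data.append((s["joints"],s["tool_pos"],s["tool_rot"]))
f=lambda p:np.concatenate([fk(j,p)[0]-x for j,x,q in data]+[[1e-3*p[5]]])
o=least_squares(f,[.3,.45,.5,.3,.12,0]);print(o.x,np.abs(o.fun).max())
for j,x,q in data:print(np.degrees((fk(j,o.x)[1].inv()*q2R(q)).as_rotvec()))
E
```

```text
time 1.7
joints [ 0.15717862  0.31877532  1.64557263  0.01310273  1.44635802 -1.51985858]
tool_pos [0.4752146  0.20073136 0.1267791 ]
tool_rot [-0.13408027 -0.05093891  0.98963095 -0.00763547]
gripper_width 0.05105814533442972
[0.29799416 0.38570989 0.51901732 0.30574258 0.11989866 0.04737039] 4.73703850151952e-05
[5.40404455e-05 5.02358031e-05 8.99999902e+01]
[-2.52789426e-06 -4.69778362e-06  9.00000726e+01]
[-5.29906205e-15 -1.01565356e-14  9.00000000e+01]
```

```bash
cat >> kin.py <<'E'
def fit(e0=None):
    f=lambda p:np.concatenate([(fk(j,p)[0]-x)*1e3 for j,x,q in data])
    if e0 is None: return least_squares(f,[.3,.45,.5,.3,.12,0],x_scale=.1)
    return least_squares(lambda p:f(np.r_[p,e0]),[.3,.45,.5,.3,.12])
PRM=None
LO=np.array([-2.91,-.94,.18,-1.29,.17,-3]);HI=np.array([2.91,2.29,2.7,4.43,2.64,3])
def ik(pos,Rt,j0,p):
    def f(j):
        x,r=fk(j,p);r=r*R.from_euler('z',90,degrees=True)
        return np.r_[(x-pos)*10,(r.inv()*Rt).as_rotvec()]
    o=least_squares(f,np.clip(j0,LO+1e-3,HI-1e-3),bounds=(LO,HI));return o.x,np.linalg.norm(o.fun)
CAB=np.array([.6996,-.124,0]);CY=np.radians(-6.2)
CR=R.from_euler('z',CY)
def cab(x,y=0,z=0): return CAB+CR.apply([x,y,z])
def forkpose(F,p,g):
    "F far wire centre (cabinet x,z), p pitch deg, g grasp tilt -> TCP pos, tool R (tool y = +-cab y)"
    fx=np.array([np.cos(np.radians(p)),0,np.sin(np.radians(p))])
    G=np.array([F[0],0,F[1]])-.16*fx
    T=np.radians(180-p+g);tz=np.array([np.sin(T),0,np.cos(T)])
    ty=np.array([0,1.,0]);tx=np.cross(ty,tz)
    return cab(*(G+.019*tz)),CR*R.from_matrix(np.stack([tx,ty,tz],1))
E
python3 - <<'E'
from kin import *
for e0 in(None,0,.03):
    o=fit(e0);print(e0,o.x.round(4),np.abs(o.fun).max())
p=fit(None).x
j0=np.array(data[-1][0])
for g in(0,15,25,35):
  for nm,F,pp in(("enter",(-.08,.285),60),("over",(.016,.308),65),("seat",(.016,.272),70),("seat",(.016,.272),80),("seat",(.016,.272),90)):
    best=[]
    for j4 in(0,3.1,-1,1,2):
      for j5 in(.5,1.2):
       for j6 in(-1.5,1.5):
        j,e=ik(*forkpose(F,pp,g),[-.4,.5,1.2,j4,j5,j6],p)
        if e<1e-3: best.append(tuple(j.round(2)))
    print(g,nm,pp,sorted(set(best)))
E
```

```text
None [0.2981 0.3857 0.5191 0.3054 0.1199 0.0478] 0.00026308160330779096
0 [0.2864 0.387  0.5099 0.3438 0.1198] 0.35434519908414397
0.03 [0.2938 0.3862 0.5157 0.3197 0.1198] 0.1319218378433018
0 enter 60 [(np.float64(-0.67), np.float64(-0.18), np.float64(2.5), np.float64(1.85), np.float64(0.5), np.float64(2.52))]
0 over 65 [(np.float64(-0.53), np.float64(0.12), np.float64(2.23), np.float64(2.21), np.float64(0.48), np.float64(2.26))]
0 seat 70 [(np.float64(-0.53), np.float64(0.31), np.float64(2.2), np.float64(2.48), np.float64(0.67), np.float64(1.97))]
0 seat 80 [(np.float64(-0.51), np.float64(0.49), np.float64(2.13), np.float64(2.63), np.float64(0.92), np.float64(1.82))]
0 seat 90 [(np.float64(-0.49), np.float64(0.67), np.float64(2.02), np.float64(2.72), np.float64(1.15), np.float64(1.75))]
15 enter 60 [(np.float64(-0.6), np.float64(-0.2), np.float64(2.36), np.float64(0.94), np.float64(0.42), np.float64(-2.82))]
15 over 65 [(np.float64(-0.49), np.float64(0.07), np.float64(2.11), np.float64(1.17), np.float64(0.32), np.float64(-2.98))]
15 seat 70 [(np.float64(-0.49), np.float64(0.2), np
[... 849 characters left out ...]
64(0.39), np.float64(2.03), np.float64(2.41), np.float64(0.5), np.float64(2.08))]
35 enter 60 [(np.float64(-0.5), np.float64(-0.07), np.float64(2.11), np.float64(0.25), np.float64(0.71), np.float64(-2.12))]
35 over 65 [(np.float64(-0.44), np.float64(0.14), np.float64(1.88), np.float64(0.27), np.float64(0.64), np.float64(-2.08))]
35 seat 70 [(np.float64(-0.44), np.float64(0.21), np.float64(1.92), np.float64(0.44), np.float64(0.46), np.float64(-2.24))]
35 seat 80 [(np.float64(-0.45), np.float64(0.26), np.float64(1.96), np.float64(0.99), np.float64(0.29), np.float64(-2.78))]
35 seat 90 [(np.float64(-0.45), np.float64(0.34), np.float64(1.98), np.float64(1.91), np.float64(0.3), np.float64(2.58))]
```

```bash
python3 - <<'E'
from kin import *
r=q2R(data[-1][2]);print(r.as_matrix().round(4))
tz=r.as_matrix()[:,2]
# total desired final: fork-aligned, tilt 15, tool y = -fork y
fy=np.radians(5.9);T=np.radians(195);c=R.from_euler('z',fy)
z=c.apply([np.sin(T),0,np.cos(T)]);y=-c.apply([0,1,0]);Rt=R.from_matrix(np.stack([np.cross(y,z),y,z],1))
print((Rt*r.inv()).as_rotvec(degrees=True),64*tz,"tcp",np.array([.4827,.2024,.043])+.019*z)
E
```

```text
[[-0.9589 -0.1029 -0.2646]
 [-0.0988  0.9947 -0.0288]
 [ 0.2662 -0.0015 -0.9639]]
[ -46.98024015   -4.98358809 -173.6712037 ] [-16.93453367  -1.84143319 -61.69141507] tcp [0.47780849 0.20189451 0.02464741]
```

>>> move_arm([
  [-0.2,0,0,0,-2.25,-0.25,-8.2],
  [-0.2,0,0,0,-4.5,-0.5,-16.4],
  [-0.2,0,0,0,-6.75,-0.75,-24.6],
  [-0.2,0,0,0,-9,-1,-32.8],
  [-0.2,0,0,0,-11.25,-1.25,-41],
  [-0.2,0,0,0,-13.5,-1.5,-49.2],
  [-0.2,0,0,0,-15.75,-1.75,-57.4],
  [-0.2,0,0,0,-18,-2,-65.6],
])

```text
time: 2.5
tool_pos: [0.4759, 0.2013, 0.1289]
tool_rot: [-0.105, 0.514, 0.848, -0.081]
wrist_force: [-0.5, 0.6, 0.3]
gripper_width: 0.0509
```

>>> move_arm([
  [-0.2,0,0,0,-2.25,-0.25,-8.2],
  [-0.2,0,0,0,-4.5,-0.5,-16.4],
  [-0.2,0,0,0,-6.75,-0.75,-24.6],
  [-0.2,0,0,0,-9,-1,-32.8],
  [-0.2,0,0,0,-11.25,-1.25,-41],
  [-0.2,0,0,0,-13.5,-1.5,-49.2],
  [-0.2,0,0,0,-15.75,-1.75,-57.4],
  [-0.2,0,0,0,-18,-2,-65.6],
])

```text
time: 3.3
tool_pos: [0.4765, 0.202, 0.1309]
tool_rot: [-0.04, 0.901, 0.413, -0.126]
wrist_force: [-0.1, -0.4, -1.0]
gripper_width: 0.0513
```

```bash
cat >> kin.py <<'E'
def st():
    from workcell import arm
    s=arm.state();return s["joints"],s["tool_pos"],q2R(s["tool_rot"]),s
def delta(pos,Rt):
    j,x,r,s=st();return ((np.asarray(pos)-x)*100).round(2),(Rt*r.inv()).as_rotvec(degrees=True).round(1)
E
python3 - <<'E'
from kin import *
fy=np.radians(5.9);T=np.radians(195);c=R.from_euler('z',fy)
z=c.apply([np.sin(T),0,np.cos(T)]);y=-c.apply([0,1,0]);Rt=R.from_matrix(np.stack([np.cross(y,z),y,z],1))
print(delta(np.array([.4827,.2024,.043])+.019*z,Rt),st()[0],st()[1])
E
```

```text
(array([ 1.300e-01, -1.000e-02, -1.063e+01]), array([-10.9,  -1.4, -41.8])) [0.16110439 0.31440737 1.64122296 0.00990883 1.45013475 0.87092543] [0.47650552 0.20195475 0.13092454]
```

>>> move_arm([
  [-0.2,0,0,0,-2.1,-0.25,-8],
  [-0.2,0,0,0,-4.2,-0.5,-16],
  [-0.2,0,0,0,-6.3,-0.8,-24],
  [-0.2,0.1,0,0,-8.4,-1.1,-32],
  [-0.2,0.1,0,-1,-10.9,-1.4,-41.8],
  [-0.2,0.1,0,-3,-10.9,-1.4,-41.8],
  [-0.2,0.1,0,-4,-10.9,-1.4,-41.8],
  [-0.2,0.1,0,-4,-10.9,-1.4,-41.8],
])

```text
time: 4.1
tool_pos: [0.4766, 0.2021, 0.0906]
tool_rot: [0.007, 0.99, 0.052, -0.131]
wrist_force: [0.6, -0.6, -1.2]
gripper_width: 0.0515
```

```bash
python3 - <<'E'
from kin import *
from workcell import read_camera
fy=np.radians(5.9);T=np.radians(195);c=R.from_euler('z',fy)
z=c.apply([np.sin(T),0,np.cos(T)]);y=-c.apply([0,1,0]);Rt=R.from_matrix(np.stack([np.cross(y,z),y,z],1))
print(delta(np.array([.4827,.2024,.043])+.019*z,Rt),st()[0],st()[1])
import cv2
for n,(a,b,c,d) in(("top",(120,240,180,300)),("scene",(130,260,220,350))):
    I=read_camera(n)["image"];cv2.imwrite(f"pics/g_{n}.png",cv2.resize(I[a:b,c:d],None,fx=4,fy=4,interpolation=cv2.INTER_CUBIC))
a=cv2.imread("pics/g_top.png");b=cv2.imread("pics/g_scene.png");b=cv2.resize(b,(400,480));a=cv2.resize(a,(400,480));cv2.imwrite("pics/g1.png",np.hstack([a,b]))
E
```

```text
(array([ 0.12, -0.02, -6.6 ]), array([ 0. , -0.1, -0.1])) [0.15895799 0.36528098 1.6644971  0.01401499 1.37473323 1.62040264] [0.47663433 0.20209203 0.09064151]
```

View pics/g1.png

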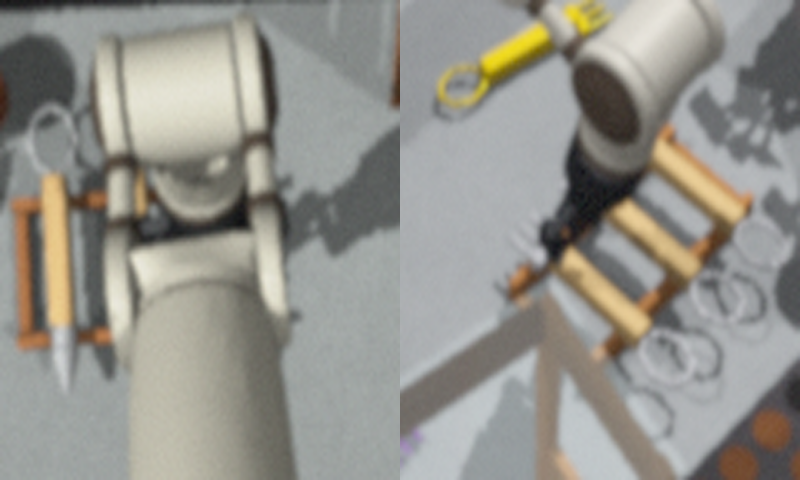

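The gripper is over the fork, near the front end of its handle ((555,240) in the right half), and the jaws straddle it. Next I'll descend and close.

>>> move_arm([
  [-0.2,0.1,0,-2,0,0,0],
  [-0.2,0.1,0,-4,0,0,0],
  [-0.2,0.1,0,-5.5,0,0,0],
  [-0.2,0.1,0,-6.6,0,0,0],
  [-0.2,0.1,0,-6.6,0,0,0],
  [1,0.1,0,-6.6,0,0,0],
  [1,0.1,0,-6.6,0,0,0],
  [1,0.1,0,-6.6,0,0,0],
])

```text
time: 5.0
tool_pos: [0.48, 0.2025, 0.0271]
tool_rot: [0.007, 0.99, 0.052, -0.128]
wrist_force: [1.5, 0.8, 2.4]
gripper_width: 0.0231
```

>>> move_arm([
  [1,0,0,0,0,0,0],
  [1,0,0,0,0,0,0],
  [1,0,0,0,0,0,0],
  [1,0,0,0.5,0,0,0],
  [1,0,0,2,0,0,0],
  [1,0,0,4,0,0,0],
  [1,0,0,6,0,0,0],
  [1,0,0,8,0,0,0],
])

```text
time: 5.8
tool_pos: [0.4802, 0.2025, 0.109]
tool_rot: [0.007, 0.99, 0.052, -0.128]
wrist_force: [-0.5, -0.7, -2.6]
gripper_width: 0.0232
```

```bash
cat >> kin.py <<'E'
def fp(F,p,g=15.):
    x,r=forkpose(F,p,g); return x,r*R.from_euler('z',180,degrees=True)
E
python3 - <<'E'
from kin import *
PRM=fit().x
j,x,r,s=st();print(j,x,s["wrist_force"])
T=r.as_matrix()[:,2];print("tool tilt deg",np.degrees(np.arctan2(np.hypot(T[0],T[1]),-T[2])))
for nm,F,p in(("A0",(-.16,.34),60),("A",(-.13,.27),60),("B",(-.06,.285),60),("C",(-.03,.302),60),("D",(.008,.304),65),("E",(.012,.300),90),("S",(.014,.272),90)):
    X,Rt=fp(F,p);j,e=ik(X,Rt,j,PRM);print(nm,X.round(4),delta(X,Rt),j.round(2),round(e,5))
E
```

```text
[0.15855974 0.34395523 1.65021597 0.01395298 1.40422413 1.62081557] [0.48019177 0.20246231 0.10900409] [-0.52752781 -0.74465401 -2.56343752]
tool tilt deg 14.733439149575746
A0 [ 0.4744 -0.0995  0.188 ] (array([ -0.58, -30.2 ,   7.9 ]), array([ -0.1, -59.8, -11.1])) [-0.74 -0.67  2.54  0.69  0.72  0.54] 0.0
A [ 0.5042 -0.1028  0.118 ] (array([  2.4 , -30.52,   0.9 ]), array([ -0.1, -59.8, -11.1])) [-0.68 -0.35  2.5   0.97  0.48  0.23] 0.0
B [ 0.5738 -0.1103  0.133 ] (array([  9.36, -31.28,   2.4 ]), array([ -0.1, -59.8, -11.1])) [-0.57 -0.14  2.31  0.94  0.4   0.33] 0.0
C [ 0.6036 -0.1136  0.15  ] (array([ 12.34, -31.6 ,   4.1 ]), array([ -0.1, -59.8, -11.1])) [-0.53 -0.09  2.22  0.85  0.4   0.45] 0.0
D [ 0.6548 -0.1191  0.1468] (array([ 17.46, -32.16,   3.78]), array([ -0.1, -64.8, -10.9])) [-0.5   0.05  2.14  1.2   0.32  0.13] 0.0
E [ 0.7298 -0.1273  0.1351] (array([ 24.96, -32.97,   2.61]), array([ -0.2, -89.9,  -9.6])) [-0.49  0.4   2.08  2.57  0.72 -1.22] 0.0
S [ 0.7318 -0.1275  0.1071] (array([ 25.16, -33.  ,  -0.19]), array([ -0.2, -89.9,  -9.6])) [-0.49  0.48  2.06  2.6   0.76 -1.26] 0.0
```

>>> move_arm([
  [1,0,0,4,0,0,0],
  [1,0,0,8,0.8,-8,0],
  [1,0,0,9,1.6,-16,0],
  [1,0,0,9,2.4,-24,0],
  [1,0,0,9,3.3,-32,0],
  [1,0,0,9,4.1,-40,0],
  [1,0,0,9,5,-48,0],
  [1,0,0,9,5.8,-56,0],
])

```text
time: 6.6
tool_pos: [0.48, 0.2026, 0.2007]
tool_rot: [-0.018, 0.932, 0.049, 0.358]
wrist_force: [0.7, 0.0, -2.8]
gripper_width: 0.023
```

```bash
python3 - <<'E'
from kin import *
X,Rt=fp((-.16,.34),60);print(delta(X,Rt),st()[0],st()[1])
E
```

```text
(array([ -0.57, -30.21,  -1.27]), array([  0. ,  -3. , -12.2])) [ 0.20952357 -0.44041385  2.35346341 -0.14723398  0.50324463  1.77812471] [0.48001184 0.2025624  0.20072149]
```

>>> move_arm([
  [1,-0.3,-3.5,0,0,-0.5,-1.5],
  [1,-0.6,-7.5,0,0,-1,-3],
  [1,-0.6,-11.5,-0.3,0,-1.5,-4.5],
  [1,-0.6,-16,-0.6,0,-2,-6.5],
  [1,-0.6,-20,-0.9,0,-2.5,-8.5],
  [1,-0.6,-24,-1.3,0,-3,-10.5],
  [1,-0.6,-27.5,-1.3,0,-3,-12.2],
  [1,-0.6,-30.2,-1.3,0,-3,-12.2],
])

```text
time: 7.4
tool_pos: [0.4737, -0.101, 0.1886]
tool_rot: [0.022, 0.922, -0.05, 0.383]
wrist_force: [0.3, 0.7, -1.8]
gripper_width: 0.0233
```

```bash
python3 - <<'E'
from kin import *
from h import *
from workcell import read_camera
X,Rt=fp((-.16,.34),60);print(delta(X,Rt),st()[0],st()[1])
for n in("top","scene"):
    d=read_camera(n);np.savez(n+"1.npz",**d);cv2.imwrite(f"pics/h_{n}.png",d["image"])
E
```

```text
(array([ 0.07,  0.15, -0.06]), array([0.1, 0. , 0.1])) [-0.7494016  -0.67730476  2.53822185  0.68688678  0.72769297  0.53644095] [ 0.4736837  -0.10102245  0.1886197 ]
```

View pics/h_top.png

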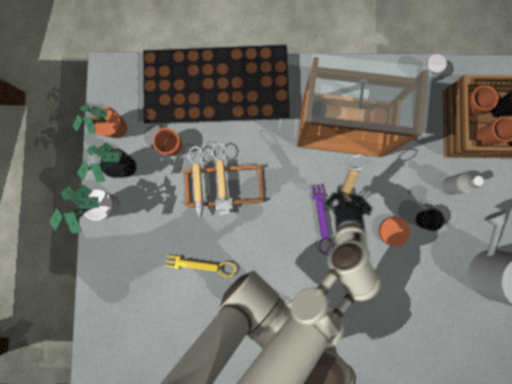

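View pics/h_scene.png

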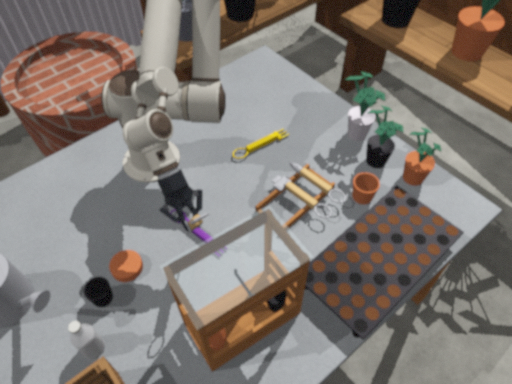

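The fork is held with the loop up. In the top view the handle is at (350,180) and the loop at (353,165). The trowel and dibber haven't moved. Now I'll measure where the fork sits in the hand.

```bash
python3 - <<'E'
from kin import *
from h import *
j,x,r,s=st()
M=r.as_matrix();tz=M[:,2];G=x-.019*tz
# fork frame from tool: g=15: fork y=-tool y; fork x = cos/sin mix
fy=-M[:,1];tx=M[:,0]
# T=180-p+g ; find fork x: rotate tool about y. tool z=-fz rotated by g about fy
fz=-R.from_rotvec(-np.radians(15)*fy).apply(tz);fx=np.cross(fy,fz)
print("fx",fx.round(3),"pitch",np.degrees(np.arcsin(fx[2])).round(2))
Fr=np.stack([fx,fy,fz],1)
for n in("top","scene"):
    d=load(n+"1.npz");P=(cloud(d)-G)@Fr*1000
    m=(np.abs(P[...,1])<40)&(P[...,0]>40)&(P[...,0]<185)&(np.abs(P[...,2])<35)
    q=P[m]
    for a,b in((40,60),(60,80),(80,98),(105,120),(120,140),(140,150),(150,185)):
        k=q[(q[:,0]>a)&(q[:,0]<b)]
        if len(k):print(n,a,b,len(k),"y",k[:,1].min().round(1),k[:,1].max().round(1),"mean",k.mean(0).round(1),"zmin/max",k[:,2].min().round(1),k[:,2].max().round(1))
    print(q[:,0].max())
    print("F pred px",proj(d,G+.16*fx), "wood end",proj(d,G+.1*fx))
for n in("top","scene"):
    d=load(n+"1.npz");u,v=map(int,proj(d,G+.13*fx));I=cv2.resize(d["image"][v-30:v+30,u-30:u+30],None,fx=8,fy=8,interpolation=cv2.INTER_CUBIC)
    for t in(0,.1,.13,.16):
        a=proj(d,G+t*fx);cv2.circle(I,(int((a[0]-u+30)*8),int((a[1]-v+30)*8)),4,(0,0,255),-1)
    cv2.imwrite(f"pics/l_{n}.png",I)
cv2.imwrite("pics/l1.png",cv2.resize(np.hstack([cv2.imread("pics/l_top.png"),cv2.imread("pics/l_scene.png")]),(800,400)))
E
```

```text
fx [ 0.496 -0.055  0.867] pitch 60.06
top 40 60 43 y -8.9 13.5 mean [50.   3.9  7.8] zmin/max -11.3 13.0
top 60 80 51 y -9.1 13.8 mean [69.8  4.6  6.7] zmin/max -12.4 12.2
top 80 98 74 y -8.7 13.9 mean [91.9  3.3  3.3] zmin/max -15.0 10.8
top 105 120 26 y -22.7 24.1 mean [111.9  -2.5  -1.4] zmin/max -3.6 1.1
top 120 140 24 y -23.3 27.7 mean [129.3   2.5  -1.1] zmin/max -5.0 1.3
top 140 150 15 y -18.3 24.8 mean [145.1   1.2  -1.6] zmin/max -4.9 0.5
top 150 185 32 y -13.3 20.0 mean [154.7   3.1  -1.8] zmin/max -5.0 1.7
160.91443823958005
F pred px (np.float64(362.7036727175856), np.float64(154.72704715400675)) wood end (np.float64(356.42872210341676), np.float64(169.19790044366718))
scene 40 60 12 y -15.1 1.7 mean [ 49.  -12.   -9.1] zmin/max -17.3 6.5
scene 60 80 12 y -15.2 -0.3 mean [ 71.3 -12.2  -8.4] zmin/max -17.3 6.4
scene 80 98 29 y -14.3 8.3 mean [94.1 -5.4 -7.8] zmin/max -17.1 8.0
scene 105 120 7 y -18.8 13.6 mean [107.9   2.2  -6.4] zmin/max -7.1 -5.5
scene 120 140 8 y -29.0 17.6 mean [133.  -20.9  -4.4] zmin/max -7.0 -1.7
scene 140 150 9 y -24.1 20.3 mean [146.8  -4.   -4.6] zmin/max -7.2 -1.5
scene 150 185 35 y -21.8 15.9 mean [156.6  -3.7  -4.5] zmin/max -7.3 -1.4
163.67725223322157
F pred px (np.float64(201.0023179563066), np.float64(214.69688166616433)) wood end (np.float64(197.54891394720443), np.float64(217.94184100315408))
```

View pics/l1.png

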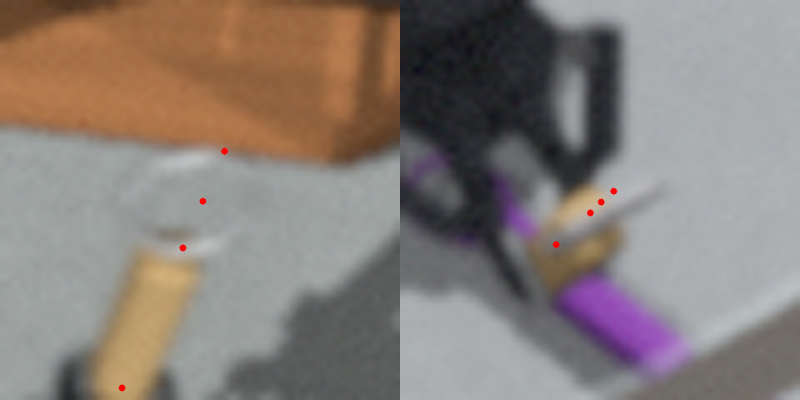

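>>> move_arm([
  [1,1,0.1,-2.5,0,0,0],
  [1,2,0,-5,0,0,0],
  [1,3,-0.1,-7,0,0,0],
  [1,4,-0.2,-7,0,0,0],
  [1,6,-0.5,-6.5,0,0,0],
  [1,8,-0.7,-6,0,0,0],
  [1,10,-0.9,-5.5,0,0,0],
  [1,10,-0.9,-5.5,0,0,0],
])

```text
time: 8.3
tool_pos: [0.5764, -0.1113, 0.1367]
tool_rot: [0.023, 0.922, -0.051, 0.384]
wrist_force: [0.2, -0.3, -1.7]
gripper_width: 0.0232
```

```bash
python3 - <<'E'
from kin import *
print(st()[0].round(2))
for F,p in(((-.06,.285),60),((-.03,.302),60),((.008,.304),65)): print(delta(*fp(F,p)))
E
```

```text
[-0.56 -0.14  2.3   0.93  0.4   0.34]
(array([-0.27,  0.1 , -0.37]), array([0.2, 0.2, 0.2]))
(array([ 2.72, -0.23,  1.33]), array([0.2, 0.2, 0.2]))
(array([ 7.84, -0.78,  1.01]), array([-0.4, -4.7,  0.2]))
```

>>> move_arm([
  [1,0.6,-0.05,0.3,0,0,0],
  [1,1.2,-0.1,0.6,0,0,0],
  [1,1.8,-0.15,0.9,0,0,0],
  [1,2.3,-0.2,1.2,0,0,0],
  [1,2.7,-0.2,1.3,0,0,0],
  [1,2.7,-0.2,1.3,0,0,0],
  [1,2.7,-0.2,1.3,0,0,0],
  [1,2.7,-0.2,1.3,0,0,0],
])

```text
time: 9.1
tool_pos: [0.6031, -0.1132, 0.1493]
tool_rot: [0.022, 0.922, -0.051, 0.384]
wrist_force: [0.9, 0.3, -1.9]
gripper_width: 0.0231
```

```bash
python3 - <<'E'
from kin import *
from h import *
from workcell import read_camera
print(st()[0].round(2))
for F,p in(((-.03,.302),60),((.008,.304),65),((.010,.303),75)): print(delta(*fp(F,p)))
o=[]
for n,(a,b,c,e) in(("top",(45,165,290,440)),("scene",(190,330,150,325))):
    d=read_camera(n);np.savez(n+"2.npz",**d);o.append(cv2.resize(d["image"][a:b,c:e],(400,320 if n=="top" else 320),interpolation=cv2.INTER_CUBIC))
cv2.imwrite("pics/i1.png",np.hstack(o))
E
```

```text
[-0.53 -0.09  2.22  0.86  0.39  0.44]
(array([ 0.05, -0.04,  0.07]), array([0.2, 0.2, 0.2]))
(array([ 5.17, -0.6 , -0.25]), array([-0.4, -4.8,  0.2]))
(array([ 8.16, -0.92, -1.03]), array([ -1.5, -14.7,   0.2]))
```

View pics/i1.png

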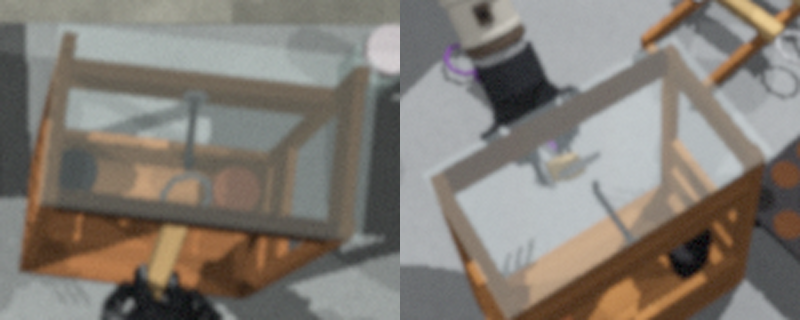

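>>> move_arm([
  [1,0.7,-0.2,0.1,0,0,0],
  [1,1.4,-0.4,0.2,0,0,0],
  [1,2.2,-0.5,0.2,0,0,0],
  [1,3,-0.6,0.1,0,-1,0],
  [1,3.8,-0.7,0,-0.1,-2,0],
  [1,4.5,-0.8,-0.1,-0.2,-3.4,0],
  [1,5.2,-0.9,-0.2,-0.4,-4.8,0],
  [1,5.2,-0.9,-0.2,-0.4,-4.8,0],
])

```text
time: 10.0
tool_pos: [0.6555, -0.1223, 0.1466]
tool_rot: [0.023, 0.905, -0.051, 0.422]
wrist_force: [-0.4, 0.2, -1.3]
gripper_width: 0.023
```

```bash
python3 - <<'E'
from kin import *
from h import *
from workcell import read_camera
print(st()[0].round(2),st()[3]["wrist_force"])
for F,p in(((.008,.304),65),((.010,.303),75),((.012,.301),83),((.012,.300),90)): print(delta(*fp(F,p)))
o=[]
for n,(a,b,c,e) in(("top",(45,165,290,440)),("scene",(190,330,150,325))):
    d=read_camera(n);np.savez(n+"2.npz",**d);o.append(cv2.resize(d["image"][a:b,c:e],(400,320 if n=="top" else 320),interpolation=cv2.INTER_CUBIC))
cv2.imwrite("pics/i2.png",np.hstack(o))
E
```

```text
[-0.5   0.06  2.13  1.2   0.32  0.13] [-0.39739546  0.24414248 -1.2880416 ]
(array([-0.07,  0.32,  0.02]), array([-0. , -0. ,  0.2]))
(array([ 2.92, -0.01, -0.76]), array([-1.1, -9.9,  0.2]))
(array([ 5.41, -0.28, -1.15]), array([ -2. , -17.9,   0.2]))
(array([ 7.42, -0.5 , -1.15]), array([ -2.8, -24.9,   0.2]))
```

View pics/i2.png

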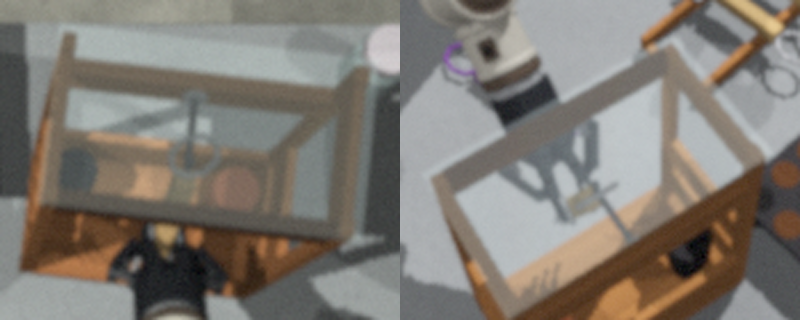

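>>> move_arm([
  [1,0.7,0.1,-0.2,-0.3,-2.5,0],
  [1,1.4,0.1,-0.4,-0.5,-5,0],
  [1,2.2,0.1,-0.6,-0.8,-7.5,0],
  [1,2.9,0,-0.75,-1.1,-10,0],
  [1,3.5,-0.1,-0.85,-1.3,-12,0],
  [1,4.1,-0.15,-0.95,-1.5,-14,0],
  [1,4.7,-0.2,-1.05,-1.8,-16,0],
  [1,4.7,-0.2,-1.05,-1.8,-16,0],
])

```text
time: 10.9
tool_pos: [0.7021, -0.124, 0.1353]
tool_rot: [0.03, 0.838, -0.047, 0.543]
wrist_force: [-0.4, 0.6, -2.1]
gripper_width: 0.0231
```

```bash
python3 - <<'E'
from kin import *
print(st()[0].round(2),st()[3]["wrist_force"])
for F,p in(((.012,.301),81),((.012,.300),90),((.014,.275),90),((.014,.270),90)): print(delta(*fp(F,p)))
E
```

```text
[-0.5   0.26  2.13  2.35  0.5  -1.01] [-0.40299029  0.59680181 -2.07986499]
(array([ 0.18, -0.04, -0.01]), array([-0. , -0. ,  0.2]))
(array([ 2.77, -0.32, -0.03]), array([-1. , -9. ,  0.2]))
(array([ 2.97, -0.35, -2.53]), array([-1. , -9. ,  0.2]))
(array([ 2.97, -0.35, -3.03]), array([-1. , -9. ,  0.2]))
```

>>> move_arm([
  [1,0.7,-0.1,0,-0.25,-2.2,0],
  [1,1.4,-0.2,0,-0.5,-4.5,0],
  [1,2.1,-0.3,0,-0.8,-7,0],
  [1,2.8,-0.3,0,-1,-9,0],
  [1,2.9,-0.3,-0.5,-1,-9,0],
  [1,3,-0.3,-1,-1,-9,0],
  [1,3,-0.3,-1.4,-1,-9,0],
  [1,3,-0.3,-1.4,-1,-9,0],
])

```text
time: 11.7
tool_pos: [0.7318, -0.1268, 0.1206]
tool_rot: [0.033, 0.793, -0.044, 0.607]
wrist_force: [0.1, 0.7, -0.5]
gripper_width: 0.0233
```

```bash
python3 - <<'E'
from kin import *
from h import *
from workcell import read_camera
print(st()[0].round(2),st()[3]["wrist_force"])
for F,p in(((.014,.275),90),((.014,.270),90)): print(delta(*fp(F,p)))
o=[]
for n,(a,b,c,e) in(("top",(45,165,290,440)),("scene",(190,330,150,325))):
    d=read_camera(n);np.savez(n+"2.npz",**d);o.append(cv2.resize(d["image"][a:b,c:e],(400,320 if n=="top" else 320),interpolation=cv2.INTER_CUBIC))
cv2.imwrite("pics/i3.png",np.hstack(o))
E
```

```text
[-0.48  0.44  2.07  2.59  0.74 -1.24] [ 0.12021448  0.74078831 -0.5394635 ]
(array([-0.  , -0.07, -1.06]), array([-0.1, -0.1,  0.1]))
(array([-0.  , -0.07, -1.56]), array([-0.1, -0.1,  0.1]))
```

View pics/i3.png

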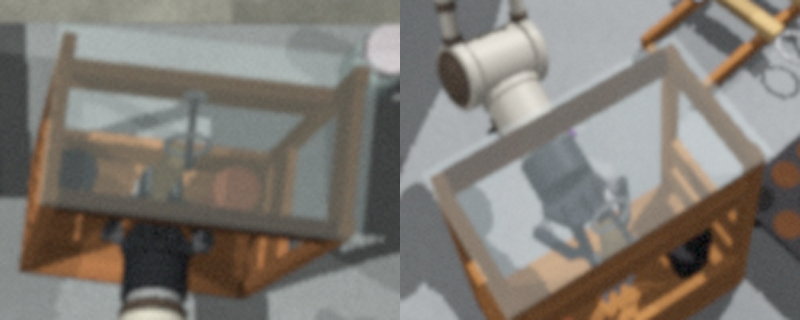

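The loop's cross wire is at about (185,135), behind the tip at (190,165), with the shank passing through it. I'll lower slowly onto the shank.

>>> move_arm([
  [1,0,0,-0.2,0,0,0],
  [1,0,0,-0.4,0,0,0],
  [1,0,0,-0.6,0,0,0],
  [1,0,0,-0.8,0,0,0],
  [1,0,0,-0.9,0,0,0],
  [1,0,0,-1.0,0,0,0],
  [1,0,0,-1.1,0,0,0],
  [1,0,0,-1.1,0,0,0],
])

```text
time: 12.6
tool_pos: [0.732, -0.127, 0.1103]
tool_rot: [0.033, 0.792, -0.044, 0.608]
wrist_force: [0.4, -0.4, -2.3]
gripper_width: 0.0234
```

>>> move_arm([
  [1,0,0,-0.1,0,0,0],
  [1,0,0,-0.15,0,0,0],
  [1,0,0,-0.2,0,0,0],
  [1,0,0,-0.25,0,0,0],
  [1,0,0,-0.3,0,0,0],
  [1,0,0,-0.3,0,0,0],
  [1,0,0,-0.3,0,0,0],
  [1,0,0,-0.3,0,0,0],
])

```text
time: 13.4
tool_pos: [0.7331, -0.1273, 0.1096]
tool_rot: [0.034, 0.791, -0.044, 0.61]
wrist_force: [-1.2, -0.8, 5.1]
gripper_width: 0.0234
```

>>> move_arm([
  [1,0,0,0.1,0,0,0],
  [1,0,0,0.1,0,0,0],
  [0.2,0,0,0.1,0,0,0],
  [-0.2,0,0,0.1,0,0,0],
  [-0.2,0,0,0.1,0,0,0],
  [-0.2,0,0,0.1,0,0,0],
  [-0.2,0,0,0.1,0,0,0],
  [-0.2,0,0,0.1,0,0,0],
])

```text
time: 14.2
tool_pos: [0.7331, -0.1274, 0.1105]
tool_rot: [0.034, 0.791, -0.044, 0.61]
wrist_force: [0.1, -0.4, 0.6]
gripper_width: 0.0512
```

```bash
python3 - <<'E'
from kin import *
from h import *
from workcell import read_camera
print(st()[0].round(2),st()[3]["wrist_force"],st()[3]["gripper_width"])
o=[]
for n,(a,b,c,e) in(("top",(45,165,290,440)),("scene",(190,330,150,325))):
    d=read_camera(n);np.savez(n+"2.npz",**d);o.append(cv2.resize(d["image"][a:b,c:e],(400,320 if n=="top" else 320),interpolation=cv2.INTER_CUBIC))
cv2.imwrite("pics/i4.png",np.hstack(o))
E
```

```text
[-0.48  0.47  2.06  2.61  0.76 -1.26] [ 0.05822177 -0.44430084  0.6278594 ] 0.05120309483240105
```

View pics/i4.png

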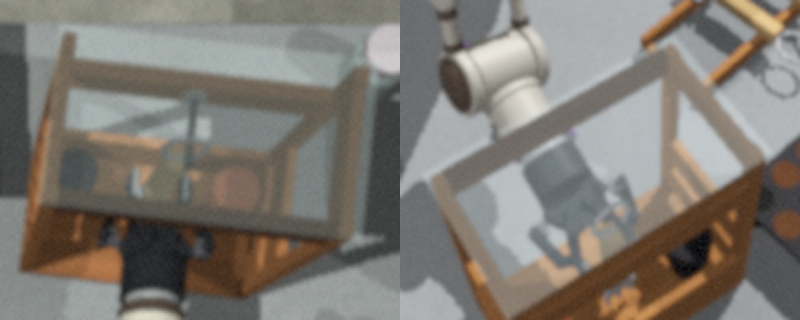

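Released, and the fork stays hung with its cross wire over the shank. I'll back straight out.

>>> move_arm([
  [-0.2,-0.5,0.05,0,0,0,0],
  [-0.2,-1,0.1,0,0,0,0],
  [-0.2,-2,0.2,0,0,0,0],
  [-0.2,-3,0.3,0,0,0,0],
  [-0.2,-4,0.4,0,0,0,0],
  [-0.2,-5,0.5,0,0,0,0],
  [-0.2,-6,0.65,0,0,0,0],
  [-0.2,-7,0.75,0,0,0,0],
])

```text
time: 15.1
tool_pos: [0.6622, -0.1197, 0.1106]
tool_rot: [0.034, 0.791, -0.044, 0.61]
wrist_force: [-0.4, 0.1, -0.1]
gripper_width: 0.0512
```

>>> move_arm([
  [-0.2,-2,0.2,0,0,0,0],
  [-0.2,-4,0.4,0,0,0,0],
  [-0.2,-6,0.6,0,0,0,0],
  [-0.2,-8,0.8,0,0,0,0],
  [-0.2,-10,1.1,0,0,0,0],
  [-0.2,-12,1.3,0,0,0,0],
  [-0.2,-14,1.5,0,0,0,0],
  [-0.2,-14,1.5,0,0,0,0],
])

```text
time: 15.9
tool_pos: [0.5201, -0.1039, 0.1096]
tool_rot: [0.033, 0.791, -0.045, 0.609]
wrist_force: [0.4, 0.3, -0.5]
gripper_width: 0.0517
```

```bash
python3 - <<'E'
from kin import *
from h import *
from workcell import read_camera
print(st()[0].round(2),st()[1],st()[3]["wrist_force"],st()[3]["time"])
o=[]
for n,(a,b,c,e) in(("top",(45,165,290,440)),("scene",(190,365,150,345))):
    d=read_camera(n);np.savez(n+"3.npz",**d);o.append(cv2.resize(d["image"][a:b,c:e],(400,360),interpolation=cv2.INTER_CUBIC))
cv2.imwrite("pics/i5.png",np.hstack(o))
for n in("top",):
    d0,d=load(n+"0.npz"),load(n+"3.npz")
    for nm,y0 in(("trowel",.2945),("dib",.38)):
      for D in(d0,d):
        P=cloud(D);g=(P[...,2]>.05)&(P[...,2]<.062)&(np.abs(P[...,1]-y0)<.04)&(P[...,0]>.43)&(P[...,0]<.60);print(nm,np.nanmean(P[g],0).round(4),g.sum())
E
```

```text
[-0.83  0.1   2.62  2.29  1.01 -1.25] [ 0.52012122 -0.10389375  0.10962212] [ 0.44222101  0.27606356 -0.50266937] 15.9
trowel [0.5051 0.2914 0.0549] 267
trowel [0.5049 0.2916 0.0549] 263
dib [0.4937 0.3724 0.0551] 260
dib [0.4931 0.3722 0.0551] 257
```

View pics/i5.png

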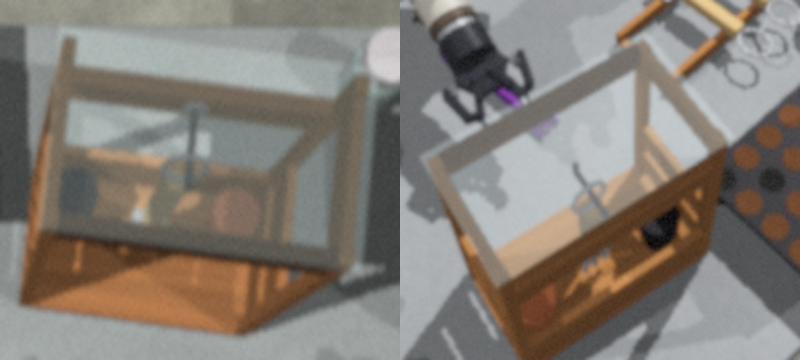

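The fork hangs from the shank: in the scene crop the loop is at (590,185), the grip below it and the tines at (600,260). I'll wait and check that it's still.

>>> move_arm([
  [-0.2,-1,0,1,0,0,0],
  [-0.2,-2,0,2,0,0,0],
  [-0.2,-2,0,3,0,0,0],
  [-0.2,-2,0,4,0,0,0],
  [-0.2,-2,0,4,0,0,0],
  [-0.2,-2,0,4,0,0,0],
  [-0.2,-2,0,4,0,0,0],
  [-0.2,-2,0,4,0,0,0],
])

```text
time: 16.8
tool_pos: [0.5097, -0.1075, 0.1476]
tool_rot: [0.033, 0.791, -0.044, 0.61]
wrist_force: [-0.7, -0.9, 0.0]
gripper_width: 0.0514
```

>>> move_arm([
  [-0.2,0,0,0,0,0,0],
  [-0.2,0,0,0,0,0,0],
  [-0.2,0,0,0,0,0,0],
  [-0.2,0,0,0,0,0,0],
  [-0.2,0,0,0,0,0,0],
  [-0.2,0,0,0,0,0,0],
  [-0.2,0,0,0,0,0,0],
  [-0.2,0,0,0,0,0,0],
])

```text
time: 17.6
tool_pos: [0.5097, -0.1075, 0.1476]
tool_rot: [0.033, 0.791, -0.044, 0.61]
wrist_force: [1.0, -1.4, 0.6]
gripper_width: 0.0515
```

```bash
python3 - <<'E'
from h import *
from kin import cab,st
from workcell import read_camera
F=[]
for i in range(8):
    d=read_camera("scene");F.append(d["image"].astype(float))
np.savez("scene4.npz",**d)
a=np.mean(F[:4],0);b=np.mean(F[4:],0);e=load("scene3.npz")["image"].astype(float)
sl=np.s_[250:345,210:275]
print("diff short",np.abs(a-b)[sl].max(),"vs earlier single",np.abs(e-F[0])[sl].mean(),np.abs(F[0]-F[1])[sl].mean())
I=np.mean(F,0).astype(np.uint8)[255:355,205:280];I=cv2.resize(I,None,fx=6,fy=6,interpolation=cv2.INTER_CUBIC)
def mk(p,c):
    u,v=proj(d,p);cv2.circle(I,(int((u-205)*6),int((v-255)*6)),4,c,-1)
for z in(.242,.275,.112,.026):mk(cab(.016,0,z),(0,0,255))
for p in(cab(-.01,0,.287),cab(.067,0,.265)):mk(p,(0,255,0))
cv2.imwrite("pics/f.png",I);print(st()[1],st()[3]["wrist_force"],st()[3]["time"])
E
```

```text
diff short 10.5 vs earlier single 2.5253981106612686 1.7650202429149797
[ 0.50969036 -0.10752259  0.14761533] [-0.45230083  0.11833251  0.64323911] 18.0
```

View pics/f.png

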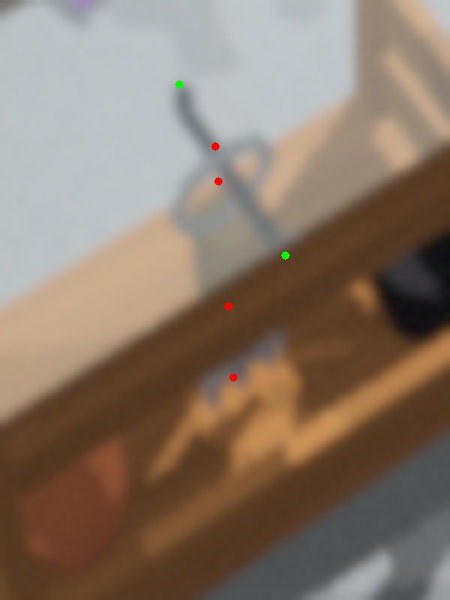

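>>> move_arm([
  [-0.2,0,0,0,0,0,0],
  [-0.2,0,0,0,0,0,0],
  [-0.2,0,0,0,0,0,0],
  [-0.2,0,0,0,0,0,0],
  [-0.2,0,0,0,0,0,0],
  [-0.2,0,0,0,0,0,0],
  [-0.2,0,0,0,0,0,0],
  [-0.2,0,0,0,0,0,0],
])

```text
time: 18.8
tool_pos: [0.5097, -0.1075, 0.1476]
tool_rot: [0.033, 0.791, -0.044, 0.61]
wrist_force: [1.3, 0.5, -0.1]
gripper_width: 0.0513
```

```bash
python3 - <<'E'
from h import *
from workcell import read_camera,arm
sl=np.s_[250:345,210:275];e=load("scene4.npz")["image"].astype(float)
a=read_camera("scene")["image"].astype(float);b=read_camera("scene")["image"].astype(float)
print(np.abs(a-e)[sl].mean(),np.abs(a-b)[sl].mean())
if np.abs(a-e)[sl].mean()<2.0: print(arm.hand_in())
E
```

```text
1.7338731443994602 1.759136302294197
the job is handed in; nothing more can be done
None
```

The fork is hanging by its wire loop on the hook's shank, behind the upturned end, and I've handed the job in at about 19 s of the 48 s allowed. I gripped it with the tool tilted 15° and took it in loop first at about 60°. Once the loop was over the tip I turned it upright, lowered it until the wrist felt about 5 N, released it and backed out.

**Last checks**
- **Position and lean:** the loop is centred on the shank to within a few millimetres. The lean is about 2°, judged by eye from the camera image.
- **Stillness:** images taken about 0.8 s apart differ only by camera noise.
- **Trowel and dibber:** both moved less than 1 mm in the top camera's depth data.
- **Robot:** the gripper is clear of the cabinet, with wrist force at noise level.

**Disagreements:** the two cameras placed things up to about 6 mm apart in x, so I used the average. When I checked the fork in the hand, the colour image seemed to put the far end of the loop some pixels off. The depth data matched the expected pose to a few millimetres, so I went by depth. I did not measure the contact force between fork and hook once the fork was released.

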